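# Load a device cartridge into the dark test box

### The job

Load the upright aluminium device cartridge into the dark test box: guide it down through the sprung light flap in the box's top and press it on down until it snaps home on its contacts, then withdraw so that the flap springs fully shut over it. Press gently, never with more than about 2.5 kg of force, don't let it drop in, and leave the other things on the bench where they are.

Things in the scene. Friction and masses are not known exactly. Their poses are not given: they have to be found in the camera images.
- cartridge_mid (a point): The cartridge to load: an upright oblong aluminium block, 32 (x) by 60 (y) by 80 (z) mm, 120 to 195 g, standing on the bench at the start. The point is its centre, 40 mm above its underside; x is normal to its 60 mm wide faces, y along them, z up. It is the same either way round. On its flat top (the shoulders) lies a grey push pad, 12 (x) by 40 (y) mm, 4.5 mm high.
- cartridge_foot (a point): Middle of the cartridge's underside. Its lowest 6 mm is stepped in by 3 mm all round. A latching groove, 12 mm high and 5 mm deep, runs across both wide faces 20 to 32 mm above the underside.
- port (a point): Centre of the loading well's mouth, level with the box's flat top, 170 mm above the bench; z up. The well runs in x from the plain wall (-17.5 mm) to the hinge wall (+26.5 mm) and in y from -31.5 to +31.5 mm (bevelled to 38 mm over the top 7 mm). The cartridge goes in upright, its x and y along the well's. Just under the mouth the sprung flap closes it.
- leaf (a point): Crest of a rounded sprung steel leaf bulging 5 mm from the well's +y wall, 26 mm below the mouth. It grips the cartridge by friction (2 to 5 N of drag), so that one let go with some 50 mm of it in the well stays there and must be pressed on down. The well above the cartridge has room for shut fingers to follow it down.
- lower_well (a point): Well axis, 52 mm below the mouth. From here down the hinge-side wall steps in, with a slope, to x = +17.5 mm. At the bottom is a nest on jack screws: sprung contacts (3 N at touch, 10 to 13 N with drag at the snap), a latch bolt on the +x side that snaps into the groove, a hard stop 1.6 mm lower. Nest height is not measured: at the snap the shoulders are 47 to 64 mm below the mouth; feel for it.
- light_flap (a joint): Angle of the light flap, a grey plate 42 by 58 by 3 mm just under the mouth, hinged along the well's +x edge: 0 shut (level), growing as it is pushed down, to 1.55 (hanging at the hinge wall). A spring shuts it; the cartridge opens it with 2 to 5 N, taken slowly. It can shut once the shoulders are about 46 mm down and the fingers are out.
- darkbox: The dark test box, fixed to the bench: a white steel box 150 (x) by 170 (y) by 170 (z) mm, coaxial jacks low on its front and back, louvres on its sides, a black frame round the port in the middle of its top; nothing stands on the top. Origin under its middle, straight below the port; axes as the port's.
- positioner_a: Micropositioner with micrometer screws, about 110 by 100 by 105 mm, far side of the bench; a bystander. Origin at the middle of its underside.
- positioner_b: Another micropositioner, the same; a bystander. Origin at the middle of its underside.
- chip_tray: Flat black chip tray, 60 by 60 by 10 mm; a bystander. Origin at the middle of its underside.
- wafer_box: Flat round clear wafer box, 112 mm across, 15 mm high; a bystander. Origin at the middle of its underside.
- tweezers: Steel tweezers, 120 mm long, lying flat; a bystander. Origin at the middle of its underside.
- solvent_bottle: White bottle, 60 mm across, 120 mm high; a bystander. Origin at the middle of its underside.
- hex_driver: Small driver with a black handle, 150 mm long, lying; a bystander. Origin at the middle of its underside.
- sample_jar: Small jar, 48 mm across, 45 mm high; a bystander. Origin at the middle of its underside.
- latch (a joint): How far the sprung latch bolt at the bottom of the well is pushed back, m: 0 free, about 0.004 while the cartridge's lower end passes it, 0 again once it has snapped into the groove and holds the cartridge.
Things that resemble listed ones, but are neither listed nor needed, are in the scene too. Leave any green, orange or yellow look-alike of the darkbox alone.

How it is judged:
By the outcome, as a careful person would: the job done as asked, in the order asked, and still so for the second after the job is handed in, with the robot touching nothing.
It also fails if it takes over 67 s, if anything falls off the work surface, if the arm or the gripper's body presses on something with over 40 N, if the wrist force passes 120 N, or if a joint passes its speed limit or range.

### The arm

A 6-joint arm with a two-finger parallel gripper is mounted at the origin on the work surface. World frame = base frame: x ahead of the robot, y to its left, z up, the work surface at z = 0. Lengths are in m, angles in rad, forces in N, time in s.
With the tool pointing down it reaches from about 0.3 to 0.775 m from the base axis. Payload 14.6 kg.
Tool frame: the origin (TCP) lies on the centre line of the jaws, within the pads' length; the fingertips stand 11 mm ahead of it and the grasp point (between the pads) lies 8 mm behind it; z points along the fingers, x is the direction in which the jaws open and shut, and the axes are right-handed (so a half turn about z gives the same grasp; the last joint's range is limited). The gripper opens to 94 mm and grips with 3 to 60 N. Pads are 16 mm wide; open, the fingers measure 119 mm over their backs; the gripper's body (75 mm by 177 mm) begins 78 mm behind the grasp point.
Start: joints at [-1.202, 0.3, 1.521, -0, 1.321, -0.067], TCP at [0.232, -0.499, 0.216] pointing down, gripper open.
Joint ranges: [-3.03, 3.03], [-0.79, 2.21], [0.23, 2.52], [-1.04, 4.18], [0, 3.07], [-2.55, 2.55]. Speed limits (rad/s): [2.22, 2.22, 2.57, 3.14, 3.14, 3.14].

### API

Orientations are given as a unit quaternion [w, x, y, z].
In Python, from station import state, read_camera, hand_in gives the robot as it stands. The module is installed in compiled form; this text tells all that it offers.
- The arm moves only by the tool servo_tool, never from a script. Its argument "targets" is a list of rows, each a list of 2 entries, a list of its own where there are three numbers: the shift along the world's x, y, z in cm, then the turn, a rotation vector about the world's x, y, z in degrees. A call has 1 to 8 rows; each row is the pose to reach, as a shift and turn from the pose commanded when the call began; what a row does not reach only later rows make up. A row lasts 1/12 s, in which the tool goes at most 41.7 mm and 7.16 degrees, less where a joint would pass 70% of its speed; a pose out of reach is approached as far as the arm can. A call with a gripper value outside its range is refused whole. "gripper" is the opening in per cent of the stroke, from 0 (shut) to 100 (fully open), set as the call begins (left out, the last holds). The fingers move at their own pace and stop on an object; "newtons" is the grip in N (left out, the last holds). Time passes only in rows, so rows that repeat a pose let the fingers close. It gives the time, the measured TCP pose, the force and the opening at its end, in the units of the state.
- state(): the state, without advancing time (a new reading comes with each control period).
- read_camera(name): name is "side" or "top"; returns a dict with "image" (420x560x3 uint8, red, green, blue), "K" (3x3 intrinsics, pixels), "k1" (the pictures are not rectified: a ray, as slopes to the right and down, at radius r is drawn at 1 + k1 r^2 times it, then the intrinsics apply), "R" (3x3) and "t" (3): a world point X has camera coordinates R X + t. Camera axes: x right, y down, z forward; pixel columns grow to the right and rows downward; lengths in m; the calibration is good to about 2 mm. A picture is of the moment at which its call begins. There is no depth.
- hand_in(): hands the job in, once; it reports no verdict.
The state is a dict: "t": time; "qpos": joint angles; "joint_vel": joint speeds; "effort": joint torques, N m; "eef_pos": TCP position; "eef_rot": TCP orientation; "wrist_force": force on the tool from outside, world axes, zero at the start; "torque": the same for the moment, N m; "grip_width": finger opening in m.
Only numpy, scipy, OpenCV 4.12 (cv2) and the standard library are available. Lean on these libraries where they do the work, as an engineer would, in place of code of your own. Each camera call takes 0.05 s, during which the arm holds its last target.

## Working session

There is one attempt and no reset: what is moved stays moved. The work goes in short steps, Python scripts to look and compute and a tool call to move; the robot and the scene stay as the last step left them, time stands still between calls to the robot, and variables do not carry over. Pictures are saved under pics/ and viewed, and the job is handed in when it is done.

Besides the shell and the picture viewer there is one more tool, called after "Request:" as name(argument=value, ...) on one line, values as JSON. servo_tool: Moves the arm, as the interface text tells. Its arguments: {"type":"object","properties":{"targets":{"type":"array"},"gripper":{"type":"number"},"newtons":{"type":"number"}},"required":["targets"]}

```bash
mkdir -p pics; cat > h.py <<'E'
import numpy as np, cv2
from station import state, read_camera
def snap(n,tag):
    c=read_camera(n); cv2.imwrite(f'pics/{tag}.png',c['image'][:,:,::-1]); np.savez(f'{tag}.npz',**{k:np.array(v) for k,v in c.items()}); return c
def ray(c,uv):
    K=np.array(c['K'],float);k1=float(c['k1']);R=np.array(c['R']);t=np.array(c['t'])
    p=cv2.undistortPoints(np.array(uv,float).reshape(-1,1,2),K,np.array([k1,0,0,0,0.])).reshape(-1,2)
    d=np.c_[p,np.ones(len(p))]@R; return -R.T@t, d
def plane(c,uv,z):
    o,d=ray(c,uv); return o+d*((z-o[2])/d[:,2])[:,None]
def proj(c,X):
    K=np.array(c['K'],float);R=np.array(c['R']);t=np.array(c['t'])
    return cv2.projectPoints(np.array(X,float).reshape(-1,3),cv2.Rodrigues(R)[0],t,K,np.array([float(c['k1']),0,0,0,0.]))[0].reshape(-1,2)
def tri(c1,u1,c2,u2):
    o1,d1=ray(c1,[u1]);o2,d2=ray(c2,[u2]);A=np.c_[d1[0],-d2[0]];s=np.linalg.lstsq(A,o2-o1,rcond=None)[0]
    a=o1+s[0]*d1[0];b=o2+s[1]*d2[0];return (a+b)/2,np.linalg.norm(a-b)
E
python3 - <<'E'
from h import *
s=state();print(s)
for n in('side','top'):
    c=snap(n,n+'0');print(n,-np.array(c['R']).T@c['t'],c['R'],c['K'],c['k1'])
E
```

```text
{'t': 0.0, 'qpos': array([-1.20158062e+00,  3.00446434e-01,  1.52158512e+00, -5.51699770e-06,
        1.32068383e+00, -6.65993406e-02]), 'joint_vel': array([-0.00187531,  0.00045885, -0.00134936,  0.00083321,  0.00143339,
        0.00021601]), 'effort': array([ 5.67453590e-04, -5.31803262e+01, -3.52734876e+01,  7.08857970e-02,
        2.44101678e-02, -9.31749014e-05]), 'eef_pos': array([ 0.23208893, -0.49835944,  0.21589814]), 'eef_rot': array([-3.30423595e-04,  8.43252690e-01, -5.37517056e-01, -4.53823370e-04]), 'wrist_force': array([ 1.55067883,  0.32405735, -0.24713448]), 'torque': array([0.0220267 , 0.03948374, 0.03941866]), 'grip_width': 0.0943598130625681}
side [0.04154807 1.07979394 1.09981057] [[-0.90314816 -0.42932524  0.0017984 ]
 [-0.28982682  0.60659186 -0.74030178]
 [ 0.31673934 -0.66912342 -0.67227229]] [[487.08989595   0.         274.79871637]
 [  0.         487.08989595 216.29300104]
 [  0.           0.           1.        ]] 0.033982538783558
top [0.22832737 0.12570798 1.86602586] [[ 0.02275685 -0.99968419  0.01066079]
 [-0.98916493 -0.0240618  -0.14482326]
 [ 0.14503405 -0.00724956 -0.98940011]] [[510.20923134   0.         282.64661665]
 [  0.         510.20923134 212.53961254]
 [  0.           0.           1.        ]] 0.020432277281075186
```

View pics/side0.png

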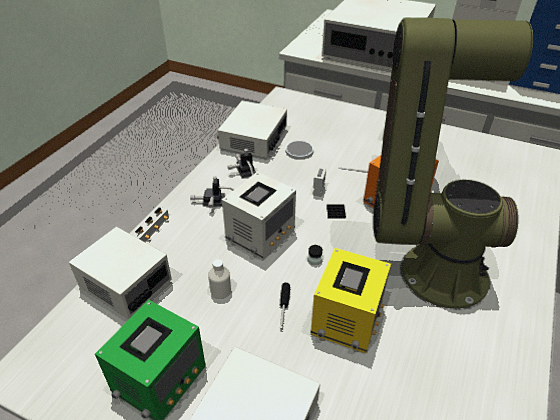

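View pics/top0.png

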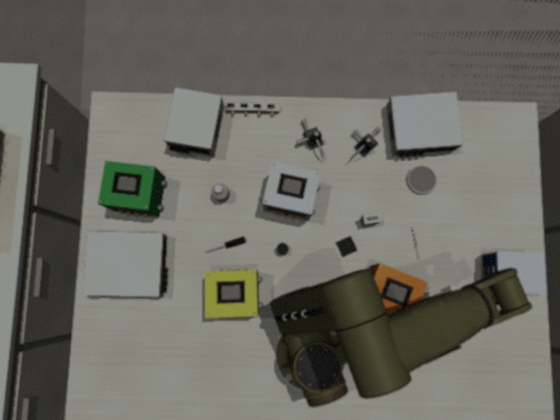

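The side view shows the white box with a black port frame at side (258,193) and top (292,187). The green (147,340), yellow (352,278) and orange (375,180) boxes are look-alikes, and the plain white instruments have no port. The upright block at side (319,181), top (372,220) is the only cartridge candidate; the jar (315,253) and the bottle (219,280) are round. I'll check both choices in close crops.

```bash
python3 - <<'E'
import cv2,numpy as np
s=cv2.imread('pics/side0.png');t=cv2.imread('pics/top0.png')
def cr(im,x,y,w,h,f):return cv2.resize(im[y:y+h,x:x+w],(w*f,h*f),interpolation=cv2.INTER_NEAREST)
a=cr(s,300,160,40,45,7);b=cr(t,352,202,40,45,7)
cv2.imwrite('pics/cart.png',np.hstack([a,b]))
a=cr(s,215,165,90,95,4);b=cr(t,255,155,75,95,4)
cv2.imwrite('pics/box.png',np.hstack([a,b]))
E
```

```text
(no output)
```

View pics/cart.png

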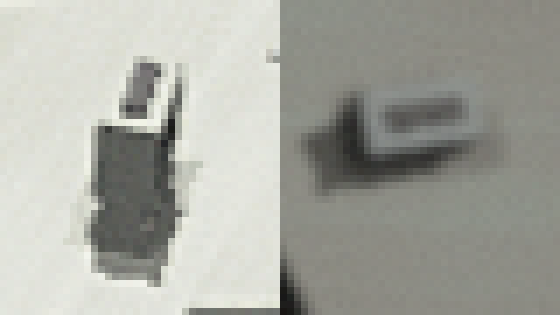

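View pics/box.png

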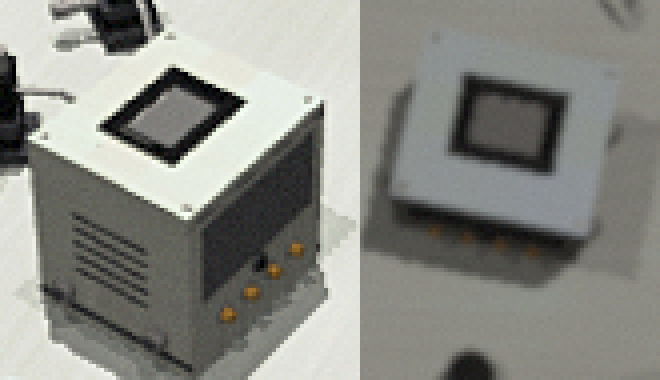

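The crops confirm both choices: the block has stepped feet, a groove and a grey pad on top, and the box is white with jacks and louvres. Next I measure by masks and ray casting.

```bash
cat > m.py <<'E'
from h import *
def load(t):
    d=np.load(t+'.npz');return {k:d[k] for k in d}
F=8
def up(c,x,y,w,h):
    g=cv2.cvtColor(c['image'],cv2.COLOR_RGB2GRAY)[y:y+h,x:x+w]
    return cv2.resize(g,(w*F,h*F),interpolation=cv2.INTER_CUBIC)
def comps(mask):
    cs,hi=cv2.findContours(mask.astype(np.uint8),cv2.RETR_CCOMP,cv2.CHAIN_APPROX_NONE)
    return sorted([(cv2.contourArea(k),k,hi[0][i][3]) for i,k in enumerate(cs)],key=lambda a:-a[0])
def topx(k,x,y): # upscaled -> px
    return (k.reshape(-1,2)+0.5)/F-0.5+np.array([x,y])
def quad(P):
    r=cv2.minAreaRect((P[:,:2]*1000).astype(np.float32));return r
E
python3 - <<'E'
from m import *
S=load('side0');T=load('top0')
for n,c,(x,y,w,h) in(('side',S,(225,165,80,70)),('top',T,(262,160,65,60))):
    g=up(c,x,y,w,h); print(n,'gray pcts',np.percentile(g,[1,10,30,50,70,90,99]))
    for th in (60,75):
      for a,k,par in comps(g<th)[:6]:
        if a<3000:continue
        P=plane(c,topx(k,x,y),.17); r=quad(P)
        print(th,'dark area',a/F/F,'par',par,'c',np.round(r[0],1),'size',np.round(r[1],1),'ang',round(r[2],1))
    for th in (150,180,200):
      for a,k,par in comps(g>th)[:2]:
        P=plane(c,topx(k,x,y),.17); r=quad(P)
        print(th,'bright',a/64,'par',par,'c',np.round(r[0],1),'size',np.round(r[1],1),'ang',round(r[2],1))
E
```

```text
side gray pcts [  8.  43.  95. 197. 225. 234. 249.]
60 dark area 486.1796875 par -1 c [465.  144.7] size [174.8  56.6] ang 89.9
60 dark area 435.3046875 par -1 c [570.  83.] size [90.6 70.7] ang 79.0
60 dark area 208.34375 par 29 c [570.5  87.8] size [68.7 47.3] ang 78.6
60 dark area 127.8046875 par -1 c [660.2   1.8] size [40.  67.2] ang 41.4
75 dark area 565.265625 par -1 c [461.1 141.4] size [ 70.7 181.4] ang 2.5
75 dark area 443.5703125 par -1 c [570.  83.] size [91.6 71.4] ang 78.9
75 dark area 191.8671875 par 36 c [570.6  87.6] size [66.4 45.9] ang 78.7
75 dark area 137.8671875 par -1 c [660.1   2.3] size [41.1 69. ] ang 41.2
150 bright 3449.25 par -1 c [546.4  90. ] size [256.6 321. ] ang 25.5
150 bright 491.171875 par 3 c [570.   83.2] size [95.7 75.2] ang 78.9
180 bright 3368.015625 par -1 c [546.4  90. ] size [256.6 321. ] ang 25.5
180 bright 506.765625 par 4 c [570.1  83.4] size [97.3 76.4] ang 79.1
200 bright 3310.4609375 par -1 c [546.4  90. ] size [256.6 321. ] ang 25.5
200 bright 518.8984375 par 4 c [570.2  83.3] size [98.4 77.4] ang 79.0
top gray pcts [ 19.  43.  97. 135. 142. 145. 146.]
60 dark area 485.2421875 par -1 c [569.8  85.1] size [87.2 67.7] ang 79.0
60 dark area 293.921875 par -1 c [475.4 103.1] size [163.6  26. ] ang 79.0
60 dark area 227.140625 par 1 c [570.1  85.6] size [62.2 46.8] ang 79.7
75 dark area 514.3515625 par -1 c [569.7  85.1] size [89.7 70.2] ang 79.3
75 dark area 378.9140625 par -1 c [471.6 104.6] size [170.3  36.5] ang 78.9
75 dark area 187.9140625 par 4 c [570.2  85.5] size [56.7 42.5] ang 79.0
```

```bash
python3 - <<'E'
from m import *
S=load('side0');T=load('top0')
def cr(c,x,y,w,h,f):
    return cv2.createCLAHE(3,(4,4)).apply(cv2.resize(cv2.cvtColor(c['image'],cv2.COLOR_RGB2GRAY)[y:y+h,x:x+w],(w*f,h*f),interpolation=cv2.INTER_CUBIC))
cv2.imwrite('pics/bs.png',cr(S,220,170,80,55,10));cv2.imwrite('pics/bt.png',cr(T,260,160,65,58,10))
E
```

```text
(no output)
```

View pics/bs.png

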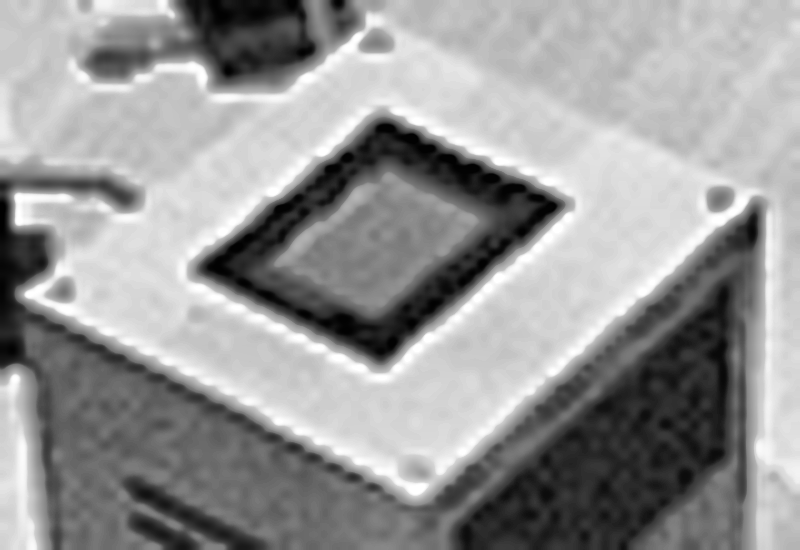

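View pics/bt.png

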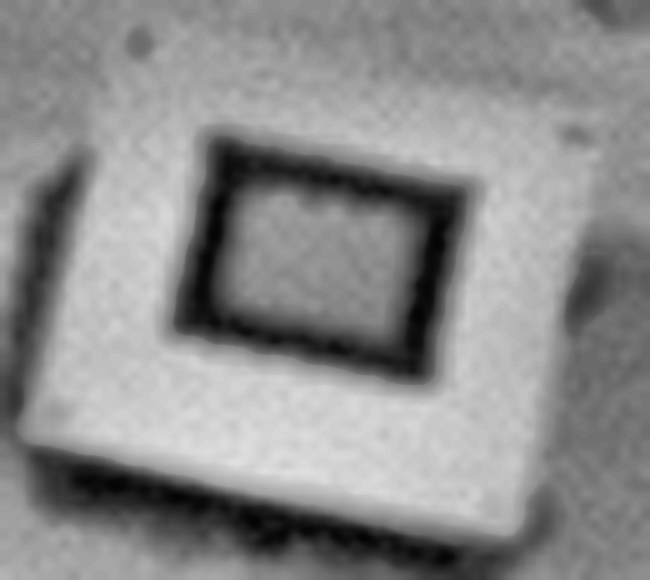

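```bash
python3 - <<'E'
from m import *
S=load('side0');T=load('top0')
f=lambda p,o:(np.array(p,float)+.5)/10-.5+np.array(o)
ss=f([(376,42),(720,198),(415,468),(63,290)],(220,170)); P=plane(S,ss,.17)*1000
print('side screws',np.round(P,1).tolist(),'c',P.mean(0).round(1),'len',[np.linalg.norm(P[i]-P[(i+1)%4]).round(1) for i in range(4)])
tt=f([(140,42),(575,135)],(260,160));Q=plane(T,tt,.17)*1000;print('top screws',Q.round(1).tolist())
# which side screws match
for u in tt:
  for v in ss:
    X,e=tri(S,v,T,u)
    if e<.02:print('tri',(X*1000).round(1),round(e*1000,1))
d=P[0]-P[1];
for i in range(4):
    d=P[(i+1)%4]-P[i];print('edge ang',np.degrees(np.arctan2(d[1],d[0])).round(2))
# edges: frame outer & flap corners, both views
fs=f([(380,108),(576,203),(381,368),(188,269)],(220,170));ft=f([(210,130),(478,182),(432,384),(172,332)],(260,160))
for n,c,q in(('S',S,fs),('T',T,ft)):
    P=plane(c,q,.17)*1000;print(n,'frame',P.round(1).tolist(),P.mean(0).round(1))
gs=f([(380,170),(490,215),(375,318),(268,263)],(220,170));gt=f([(235,185),(420,215),(392,345),(215,310)],(260,160))
for z in(.17,.163,.155):
  print(z,'flap',(plane(S,gs,z).mean(0)*1000).round(1),(plane(T,gt,z).mean(0)*1000).round(1))
E
```

```text
side screws [[614.9, -1.2, 170.0], [485.9, 23.1, 170.0], [514.7, 171.4, 170.0], [643.7, 146.3, 170.0]] c [564.8  84.9 170. ] len [np.float64(131.3), np.float64(151.1), np.float64(131.4), np.float64(150.3)]
top screws [[644.1, 148.1, 170.0], [615.5, -0.6, 170.0]]
tri [643.2 147.9 171.5] 1.0
tri [ 6.150e+02 -6.000e-01  1.705e+02] 0.7
edge ang 169.33
edge ang 79.01
edge ang -11.03
edge ang -101.02
S frame [[598.6, 28.1, 170.0], [524.2, 44.0, 170.0], [543.0, 137.0, 170.0], [615.0, 121.8, 170.0]] [570.2  82.7 170. ]
T frame [[614.1, 123.5, 170.0], [598.3, 32.2, 170.0], [528.3, 46.6, 170.0], [544.0, 134.7, 170.0]] [571.2  84.2 170. ]
0.17 flap [569.9  85.7 170. ] [568.7  86.7 170. ]
0.163 flap [573.9  78.2 163. ] [570.1  86.6 163. ]
0.155 flap [578.4  69.6 155. ] [571.7  86.4 155. ]
```

```bash
python3 - <<'E'
from m import *
S=load('side0');T=load('top0')
def cr(c,x,y,w,h,f):
    return cv2.resize(cv2.cvtColor(c['image'],cv2.COLOR_RGB2GRAY)[y:y+h,x:x+w],(w*f,h*f),interpolation=cv2.INTER_CUBIC)
a=cr(S,305,160,30,45,12);b=cr(T,357,205,32,45,12);
b=cv2.normalize(b,None,0,255,cv2.NORM_MINMAX)
cv2.imwrite('pics/c12.png',np.hstack([a,b]))
E
```

```text
(no output)
```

View pics/c12.png

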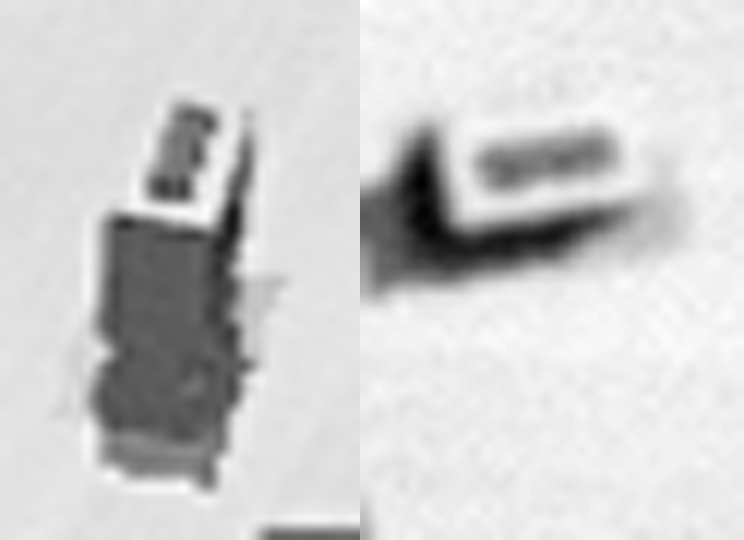

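The crop shows the grey pad centred near side (320,172) and top (372,218), and the narrow end face towards the side camera.

```bash
python3 - <<'E'
from m import *
S=load('side0');T=load('top0');cc={}
for n,c,(x,y,w,h),ths in(('S',S,(316,166,9,12),(150,170,190)),('T',T,(365,213,16,10),(108,114,120))):
    g=up(c,x,y,w,h);print(n,g.min(),g.max())
    for th in ths:
        for a,k,par in comps(g<th)[:3]:
            if a<300: continue
            q=topx(k,x,y);m=cv2.moments(k);u=topx(np.array([m['m10']/m['m00'],m['m01']/m['m00']]),x,y)[0]
            r=quad(plane(c,q,.0845));print(n,th,a/64,'px',u.round(2),'c',(plane(c,[u],.0845)[0]*1000).round(1),np.round(r[0],1),np.round(r[1],1),round(r[2],1));cc.setdefault(n,[]).append(u)
for i in range(2):
    X,e=tri(S,cc['S'][i],T,cc['T'][i]);print(X*1000,e*1000)
# shoulder top near corner in side (lower-left 105,215)&(215,225 ) ; top-view edge
f=lambda p,o:(np.array(p,float)+.5)/12-.5+np.array(o)
A=plane(S,f([(106,214),(217,224)],(305,160)),.08)*1000;print('end edge side',A.round(1),np.linalg.norm(A[0]-A[1]))
B=plane(T,f([(452-360,228),(648-360,196)],(357,205)),.08)*1000;d=B[1]-B[0];print('front edge top',B.round(1),np.linalg.norm(d),np.degrees(np.arctan2(d[1],d[0])))
E
```

```text
S 13 255
S 150 25.5859375 px [319.7  172.44] c [ 476.9 -200.1   84.5] [ 477.  -200.4] [13.4 46.2] 9.5
S 170 30.3671875 px [319.67 172.4 ] c [ 477.  -200.2   84.5] [ 477.  -200.6] [14.6 48.2] 9.7
S 190 35.1484375 px [319.65 172.34] c [ 477.2 -200.5   84.5] [ 477.1 -200.7] [16.1 50.3] 9.4
S 190 5.1328125 px [323.79 175.64] c [ 457.6 -189.3   84.5] [ 459.1 -191. ] [ 5.9 25. ] 21.1
T 81 145
T 108 30.140625 px [371.85 217.97] c [ 477.8 -202.4   84.5] [ 477.4 -203.1] [12.3 38.7] 9.6
T 108 4.8203125 px [376.36 222.05] c [ 463.6 -218.3   84.5] [ 463.8 -217.4] [ 3.1 23.4] 1.4
T 114 36.4921875 px [371.9  217.94] c [ 477.9 -202.6   84.5] [ 477.5 -203. ] [13.8 40.9] 9.8
T 114 7.0390625 px [376.46 221.98] c [ 463.9 -218.7   84.5] [ 464.3 -217.9] [ 4.  29.6] 1.4
T 120 43.2109375 px [371.95 217.92] c [ 478.  -202.8   84.5] [ 477.6 -203.1] [15.4 42.6] 9.6
T 120 9.6484375 px [376.46 221.88] c [ 464.2 -218.6   84.5] [ 464.7 -216.1] [ 4.9 33.2] 1.4
[ 477.95912261 -202.8630015    82.26821549] 0.2673721044996343
[ 473.99349645 -218.62167281   71.13285485] 17.689023127294426
end edge side [[ 488.  -170.5   80. ]
 [ 457.9 -179.8   80. ]] 31.567075187028895
front edge top [[ 457.9 -176.2   80. ]
 [ 468.8 -234.    80. ]] 58.770235816972985 -79.3135243491286
```

Measured poses:
- Cartridge: centre about (477.4, -201.5) mm, yaw about +10°.
- Port: about (565.3, 85.2) mm, yaw -11°. The frame centre sits about 5 mm towards +x from the screws' centre, which puts the hinge on the far side.

I'll move above the cartridge now.

Request:
servo_tool(targets=[[[0,0,4.4],[0,0,5]],[[4,4.8,4.4],[0,0,12]],[[7,8.5,4.4],[0,0,19]],[[10,12,4.4],[0,0,26]],[[13,15.8,4.4],[0,0,33]],[[16,19.4,4.4],[0,0,40]],[[19,23,4.4],[0,0,47]],[[22,26.7,4.4],[0,0,54]]], gripper=100, newtons=15)

```text
t: 0.77
eef_pos: [0.4185, -0.2717, 0.2604]
eef_rot: [-0.0, 0.996, -0.093, -0.0]
wrist_force: [1.4, -0.8, -0.6]
grip_width: 0.0941
```

Request:
servo_tool(targets=[[[2.5,3,0],[0,0,7]],[[2.5,3,0],[0,0,14]],[[2.5,3,0],[0,0,21]],[[2.5,3,0],[0,0,21]],[[2.5,3,0],[0,0,21]],[[2.5,3,0],[0,0,21]]])

```text
t: 1.27
eef_pos: [0.4425, -0.2439, 0.2603]
eef_rot: [-0.0, 0.996, 0.084, -0.0]
wrist_force: [0.1, 0.1, 0.1]
grip_width: 0.0939
```

```bash
cat >> h.py <<'E'
def yaw(s):
    w,x,y,z=s['eef_rot'];return np.degrees(np.arctan2(2*(x*y+w*z),1-2*(y*y+z*z)))
def rep():
    s=state();print('t',round(s['t'],2),'pos',(np.array(s['eef_pos'])*1000).round(1),'yaw',yaw(s).round(2),'F',np.array(s['wrist_force']).round(2),'w',round(s['grip_width']*1000,1),'rot',np.array(s['eef_rot']).round(4));return s
E
python3 - <<'E'
from h import *
rep();snap('side','s1');snap('top','t1')
E
```

```text
t 1.27 pos [ 442.5 -243.9  260.3] yaw 9.69 F [0.14 0.07 0.14] w 93.9 rot [-1.000e-04  9.964e-01  8.450e-02 -1.000e-04]
```

Request:
servo_tool(targets=[[[1.7,2.1,0],[0,0,0]],[[3.5,4.2,0],[0,0,0]],[[3.5,4.2,-3],[0,0,0]],[[3.5,4.2,-6],[0,0,0]],[[3.5,4.2,-9],[0,0,0]],[[3.5,4.2,-10],[0,0,0]],[[3.5,4.2,-10],[0,0,0]],[[3.5,4.2,-10],[0,0,0]]])

```text
t: 2.03
eef_pos: [0.478, -0.202, 0.1615]
eef_rot: [0.0, 0.996, 0.086, 0.0]
wrist_force: [-0.3, 0.3, 0.4]
grip_width: 0.0943
```

```bash
python3 - <<'E'
from h import *
rep();a=snap('side','s2');b=snap('top','t2')
cv2.imwrite('pics/v2.png',cv2.resize(np.hstack([a['image'][110:230,260:380],b['image'][160:280,320:440]])[:,:,::-1],None,fx=3.3,fy=3.3))
E
```

```text
t 2.03 pos [ 478.  -202.   161.5] yaw 9.9 F [-0.27  0.33  0.39] w 94.3 rot [2.000e-04 9.963e-01 8.630e-02 3.000e-04]
```

View pics/v2.png

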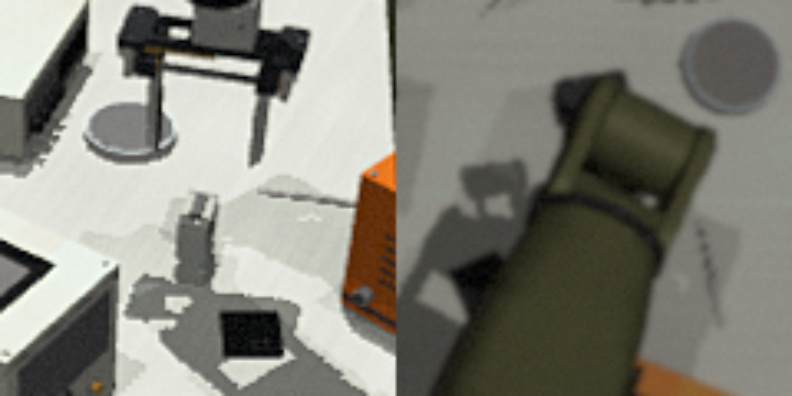

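The fingers straddle the cartridge at side (319,180), so I descend.

Request:
servo_tool(targets=[[[-0.03,0,-3],[0,0,0]],[[-0.03,0,-6],[0,0,0]],[[-0.03,0,-8],[0,0,0]],[[-0.03,0,-9],[0,0,0]],[[-0.03,0,-9.6],[0,0,0]],[[-0.03,0,-9.6],[0,0,0]],[[-0.03,0,-9.6],[0,0,0]]])

```text
t: 2.72
eef_pos: [0.4781, -0.202, 0.0658]
eef_rot: [0.0, 0.996, 0.087, 0.001]
wrist_force: [0.8, 1.1, -0.2]
grip_width: 0.0943
```

Request:
servo_tool(targets=[[[0,0,0],[0,0,0]],[[0,0,0],[0,0,0]],[[0,0,0],[0,0,0]],[[0,0,0],[0,0,0]],[[0,0,0],[0,0,0]],[[0,0,0],[0,0,0]],[[0,0,0],[0,0,0]],[[0,0,0],[0,0,0]]], gripper=0, newtons=25)

```text
t: 3.38
eef_pos: [0.4774, -0.2016, 0.0644]
eef_rot: [-0.0, 0.996, 0.087, -0.0]
wrist_force: [-0.1, 0.2, -0.5]
grip_width: 0.0441
```

```bash
python3 - <<'E'
from h import *
rep();a=snap('side','s3')
cv2.imwrite('pics/v3.png',cv2.resize(a['image'][110:230,260:380][:,:,::-1],None,fx=5,fy=5,interpolation=cv2.INTER_CUBIC))
E
```

```text
t 3.38 pos [ 477.4 -201.6   64.4] yaw 9.97 F [-0.14  0.16 -0.51] w 44.1 rot [-0.      0.9962  0.0869 -0.    ]
```

View pics/v3.png

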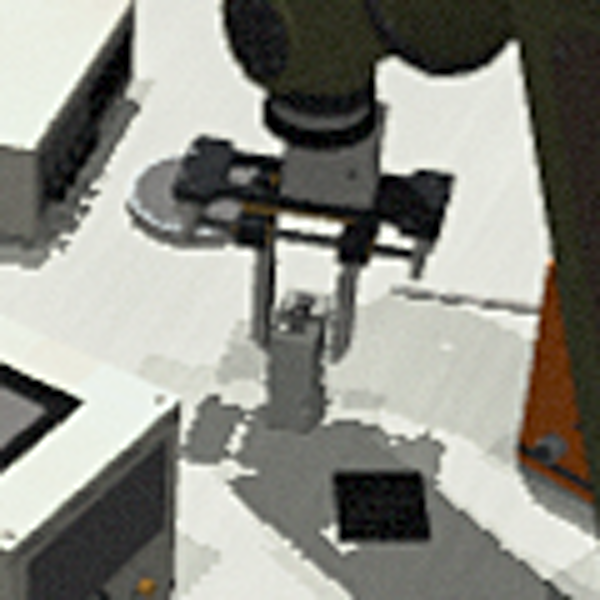

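The fingers are still closing around the block at crop (297,350), so I give them more time.

Request:
servo_tool(targets=[[[0,0,0],[0,0,0]],[[0,0,0],[0,0,0]],[[0,0,0],[0,0,0]],[[0,0,0],[0,0,0]],[[0,0,0],[0,0,0]],[[0,0,0],[0,0,0]]])

```text
t: 3.93
eef_pos: [0.4774, -0.2016, 0.0644]
eef_rot: [-0.0, 0.996, 0.087, -0.0]
wrist_force: [0.5, 0.9, -1.0]
grip_width: 0.0327
```

Request:
servo_tool(targets=[[[0,0,0.5],[0,0,0]],[[0,0,2],[0,0,0]],[[0,0,5],[0,0,0]],[[0,0,9],[0,0,0]],[[0,0,13],[0,0,0]],[[0,0,17],[0,0,0]],[[0,0,20],[0,0,0]],[[0,0,20],[0,0,0]]])

```text
t: 4.6
eef_pos: [0.4787, -0.2023, 0.2712]
eef_rot: [0.003, 0.996, 0.087, 0.004]
wrist_force: [-0.1, -0.1, -0.7]
grip_width: 0.0322
```

```bash
python3 - <<'E'
from h import *
rep();a=snap('side','s4')
cv2.imwrite('pics/v4.png',cv2.resize(a['image'][50:190,250:390][:,:,::-1],None,fx=4,fy=4,interpolation=cv2.INTER_CUBIC))
E
```

```text
t 4.6 pos [ 478.7 -202.3  271.2] yaw 9.97 F [-0.09 -0.11 -0.73] w 32.2 rot [0.0026 0.9962 0.0869 0.0041]
```

View pics/v4.png

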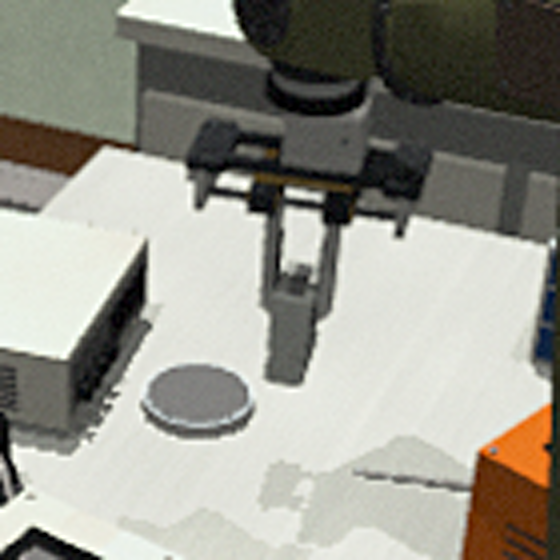

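Held: width 32.2 mm, lifted clear of the bench. Now carry it over to the port.

Request:
servo_tool(targets=[[[0.6,2,0],[0,0,-1.5]],[[1.7,5.5,0],[0,0,-4]],[[2.7,9,0],[0,0,-6.5]],[[3.8,12.5,0],[0,0,-9]],[[4.8,16,0],[0,0,-11.5]],[[5.9,19.5,0],[0,0,-14]],[[7,23,0],[0,0,-16.5]],[[7.8,26,0],[0,0,-19]]])

```text
t: 5.32
eef_pos: [0.5552, 0.0607, 0.2627]
eef_rot: [0.0, 0.997, -0.079, -0.001]
wrist_force: [0.6, -0.3, -1.6]
grip_width: 0.0322
```

Request:
servo_tool(targets=[[[0.6,1.7,0],[0,0,-1.2]],[[0.9,2.7,0],[0,0,-2]],[[0.9,2.7,0],[0,0,-2]],[[0.9,2.7,0],[0,0,-2]],[[0.9,2.7,0],[0,0,-2]],[[0.9,2.7,0],[0,0,-2]]])

```text
t: 5.82
eef_pos: [0.5642, 0.0844, 0.2641]
eef_rot: [0.0, 0.995, -0.096, -0.0]
wrist_force: [-0.6, -1.0, -1.9]
grip_width: 0.0323
```

```bash
python3 - <<'E'
from h import *
rep();a=snap('side','s5');b=snap('top','t5')
f=lambda c,x,y,w,h,s:cv2.resize(c['image'][y:y+h,x:x+w][:,:,::-1],None,fx=s,fy=s,interpolation=cv2.INTER_CUBIC)
cv2.imwrite('pics/v5.png',f(a,200,90,120,140,4));cv2.imwrite('pics/v5t.png',f(b,240,130,110,110,5))
E
```

```text
t 5.82 pos [564.2  84.4 264.1] yaw -11.07 F [-0.56 -1.05 -1.89] w 32.3 rot [ 1.000e-04  9.953e-01 -9.650e-02 -3.000e-04]
```

View pics/v5.png

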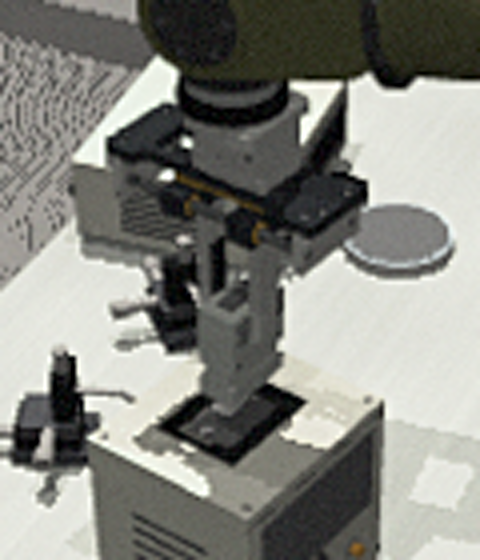

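View pics/v5t.png

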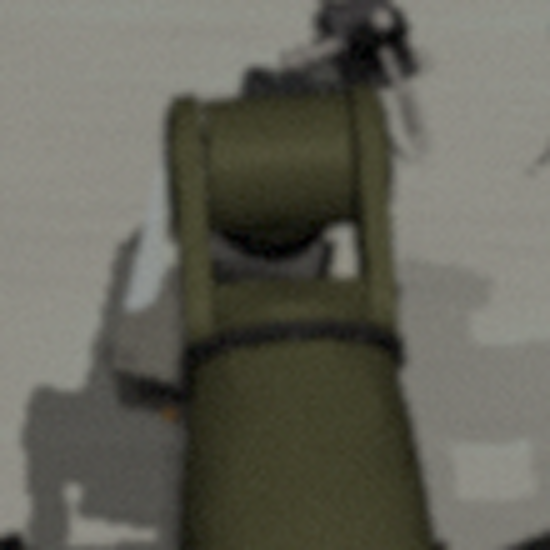

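```bash
python3 - <<'E'
from m import *
a=load('s5')
x,y,w,h=240,155,40,50
im=cv2.resize(a['image'][y:y+h,x:x+w][:,:,::-1],None,fx=12,fy=12,interpolation=cv2.INTER_CUBIC)
cv2.imwrite('pics/z5.png',im)
c0=np.array([.5642,.0844,.1997]);th=np.radians(-11.07);X=np.array([np.cos(th),np.sin(th),0]);Y=np.array([-X[1],X[0],0])
for n,z in(('shoulder',.08),('step',.006)):
    for sx,sy in((-1,1),(1,1),(-1,-1),(1,-1)):
        p=c0+X*.016*sx+Y*.03*sy+[0,0,z]; q=proj(a,p)[0];print(n,sx,sy,q.round(1),((q-[x,y]+.5)*12-.5).round(0))
E
```

```text
shoulder -1 1 [256.5 171.2] [203. 200.]
shoulder 1 1 [247.5 167.1] [ 95. 151.]
shoulder -1 -1 [269.4 161.1] [358.  78.]
shoulder 1 -1 [260.5 157.2] [252.  32.]
step -1 1 [257.1 191.8] [210. 447.]
step 1 1 [248.4 187.7] [106. 397.]
step -1 -1 [269.5 181.5] [360. 323.]
step 1 -1 [261.  177.5] [257. 276.]
```

View pics/z5.png

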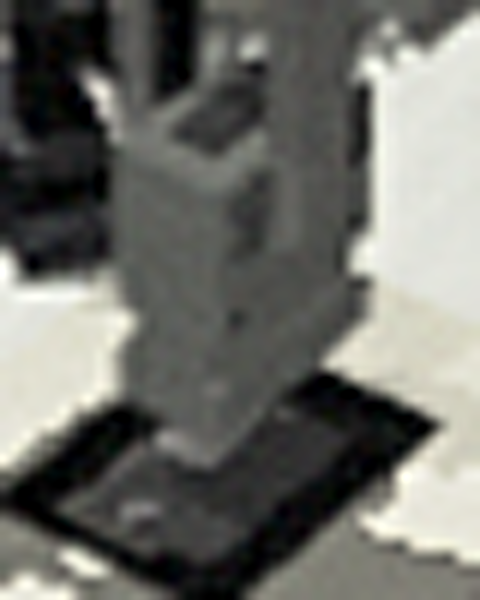

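```bash
python3 - <<'E'
from m import *
ims=[]
for n,(x,y) in(('s2',(295,125)),('s4',(300,95))):
    a=load(n);w,h=50,50
    im=cv2.resize(a['image'][y:y+h,x:x+w][:,:,::-1],None,fx=8,fy=8,interpolation=cv2.INTER_CUBIC)
    ims.append(im)
    if n=='s2':
        c0=np.array([.478,-.202,.1505]);th=np.radians(9.9);X=np.array([np.cos(th),np.sin(th),0]);Y=np.array([-X[1],X[0],0])
        for sx in(-.0595,-.047,.047,.0595):
            for sy in(-.008,.008):
                q=proj(a,c0+X*sx+Y*sy)[0];print(n,sx,sy,q.round(1),((q-[x,y]+.5)*8-.5).round(0))
    else:
        c0=np.array([.4774,-.2016,.2068]);th=np.radians(9.97);X=np.array([np.cos(th),np.sin(th),0]);Y=np.array([-X[1],X[0],0])
        c0[:2]=[.4787,-.2023]
        for z in(.08,.006):
          for sx in(-.016,.016):
            for sy in(-.03,.03):
                q=proj(a,c0+X*sx+Y*sy+[0,0,z])[0];print(n,z,sx,sy,q.round(1),((q-[x,y]+.5)*8-.5).round(0))
cv2.imwrite('pics/z2.png',np.hstack(ims))
E
```

```text
s2 -0.0595 -0.008 [338.9 157.7] [354. 265.]
s2 -0.0595 0.008 [338.  160.4] [348. 287.]
s2 -0.047 -0.008 [335.2 157.1] [325. 260.]
s2 -0.047 0.008 [334.3 159.8] [318. 282.]
s2 0.047 -0.008 [307.7 152.8] [105. 226.]
s2 0.047 0.008 [306.6 155.4] [ 97. 247.]
s2 0.0595 -0.008 [304.1 152.2] [ 76. 221.]
s2 0.0595 0.008 [303.  154.8] [ 68. 242.]
s4 0.08 -0.016 -0.03 [330.3 116.6] [246. 176.]
s4 0.08 -0.016 0.03 [326.7 126.3] [217. 254.]
s4 0.08 0.016 -0.03 [320.5 115.2] [167. 165.]
s4 0.08 0.016 0.03 [316.6 124.8] [137. 242.]
s4 0.006 -0.016 -0.03 [328.5 136.3] [232. 334.]
s4 0.006 -0.016 0.03 [325.  146.2] [204. 413.]
s4 0.006 0.016 -0.03 [319.  134.9] [156. 322.]
s4 0.006 0.016 0.03 [315.2 144.7] [125. 401.]
```

View pics/z2.png

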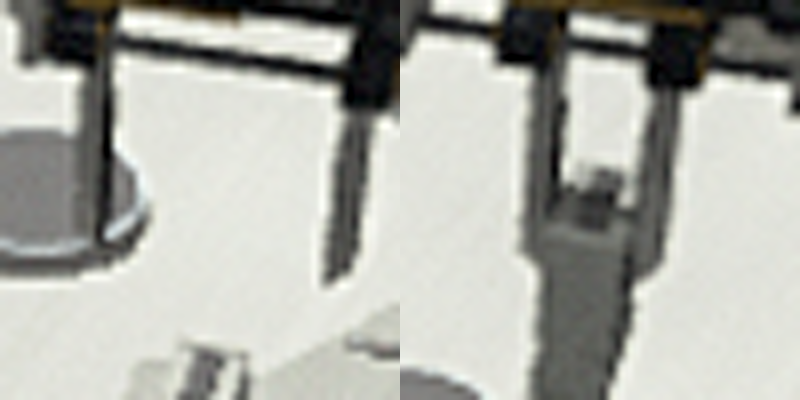

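The side camera shows every robot-known point (fingertips in s2, the held block in s5) about 1.1 px to the right of prediction, roughly 3 mm. The relative measurement therefore puts the port near (568,86) in robot coordinates. I'll shift there, lower to just above the mouth and look again.

Request:
servo_tool(targets=[[[0.2,0.1,-0.5],[0,0,0]],[[0.35,0.15,-1.2],[0,0,0]],[[0.35,0.15,-1.9],[0,0,0]],[[0.35,0.15,-2.4],[0,0,0]],[[0.35,0.15,-2.4],[0,0,0]],[[0.35,0.15,-2.4],[0,0,0]],[[0.35,0.15,-2.4],[0,0,0]]])

```text
t: 6.5
eef_pos: [0.568, 0.0869, 0.2406]
eef_rot: [-0.0, 0.995, -0.096, 0.0]
wrist_force: [0.1, 0.5, -1.0]
grip_width: 0.0319
```

```bash
python3 - <<'E'
from m import *
s=rep();a=snap('side','s6');x,y,w,h=225,155,60,60
cv2.imwrite('pics/z6.png',cv2.resize(a['image'][y:y+h,x:x+w][:,:,::-1],None,fx=10,fy=10,interpolation=cv2.INTER_CUBIC))
p=s['eef_pos'];c0=np.array([p[0],p[1],p[2]-.0644]);th=np.radians(yaw(s));X=np.array([np.cos(th),np.sin(th),0]);Y=np.array([-X[1],X[0],0])
for z,a1,b1 in((.08,.016,.03),(.006,.016,.03),(0,.013,.027)):
  for sx in(-1,1):
    for sy in(-1,1):
        q=proj(a,c0+X*sx*a1+Y*sy*b1+[0,0,z])[0];print(z,sx,sy,((q-[x,y]+.5)*10-.5).round(0))
E
```

```text
t 6.5 pos [568.   86.9 240.6] yaw -11.03 F [ 0.1   0.54 -0.96] w 31.9 rot [-0.000e+00  9.954e-01 -9.610e-02  2.000e-04]
0.08 -1 -1 [433. 133.]
0.08 -1 1 [305. 235.]
0.08 1 -1 [346.  94.]
0.08 1 1 [217. 194.]
0.006 -1 -1 [435. 332.]
0.006 -1 1 [311. 436.]
0.006 1 -1 [351. 293.]
0.006 1 1 [226. 394.]
0 -1 -1 [421. 349.]
0 -1 1 [310. 443.]
0 1 -1 [353. 317.]
0 1 1 [241. 409.]
```

View pics/z6.png

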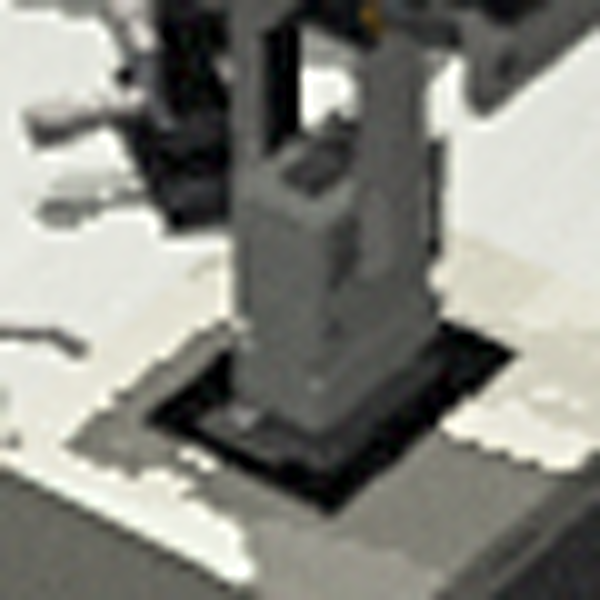

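The foot, at crop (318,430), now sits inside the black frame about 6 mm above it. The relative offset is roughly +1.5 mm in x (into the roomy hinge side) and -0.5 mm in y. I descend slowly and feel for contact.

Request:
servo_tool(targets=[[[0,0,-0.2],[0,0,0]],[[0,0,-0.4],[0,0,0]],[[0,0,-0.6],[0,0,0]],[[0,0,-0.7],[0,0,0]],[[0,0,-0.8],[0,0,0]],[[0,0,-0.9],[0,0,0]],[[0,0,-1.0],[0,0,0]],[[0,0,-1.0],[0,0,0]]])

```text
t: 7.22
eef_pos: [0.5679, 0.0869, 0.2304]
eef_rot: [-0.0, 0.995, -0.096, -0.0]
wrist_force: [-1.1, -0.1, 0.5]
grip_width: 0.0321
```

Request:
servo_tool(targets=[[[0,0,-0.1],[0,0,0]],[[0,0,-0.2],[0,0,0]],[[0,0,-0.3],[0,0,0]],[[0,0,-0.4],[0,0,0]]])

```text
t: 7.55
eef_pos: [0.5682, 0.0869, 0.2266]
eef_rot: [-0.0, 0.995, -0.096, 0.0]
wrist_force: [0.7, 0.6, 1.7]
grip_width: 0.0321
```

Request:
servo_tool(targets=[[[0,0,-0.1],[0,0,0]],[[0,0,-0.2],[0,0,0]],[[0,0,-0.3],[0,0,0]],[[0,0,-0.4],[0,0,0]]])

```text
t: 7.88
eef_pos: [0.5679, 0.0869, 0.2223]
eef_rot: [-0.0, 0.995, -0.096, -0.0]
wrist_force: [-1.1, -0.3, 1.4]
grip_width: 0.0319
```

Request:
servo_tool(targets=[[[0,0,-0.1],[0,0,0]],[[0,0,-0.2],[0,0,0]],[[0,0,-0.3],[0,0,0]],[[0,0,-0.4],[0,0,0]]])

```text
t: 8.22
eef_pos: [0.5679, 0.087, 0.2183]
eef_rot: [-0.0, 0.995, -0.096, -0.0]
wrist_force: [-1.0, 0.5, 1.4]
grip_width: 0.0323
```

Request:
servo_tool(targets=[[[0,0,-0.1],[0,0,0]],[[0,0,-0.2],[0,0,0]],[[0,0,-0.3],[0,0,0]],[[0,0,-0.4],[0,0,0]]])

```text
t: 8.55
eef_pos: [0.5679, 0.0869, 0.2144]
eef_rot: [-0.0, 0.995, -0.096, -0.0]
wrist_force: [-1.7, 1.6, 1.5]
grip_width: 0.0322
```

Request:
servo_tool(targets=[[[0,0,-0.1],[0,0,0]],[[0,0,-0.2],[0,0,0]],[[0,0,-0.2],[0,0,0]]])

```text
t: 8.8
eef_pos: [0.5678, 0.0869, 0.2121]
eef_rot: [0.0, 0.995, -0.096, -0.0]
wrist_force: [-0.6, 0.4, 0.0]
grip_width: 0.032
```

```bash
python3 - <<'E'
from m import *
s=rep();print(s['torque']);a=snap('side','s7');x,y,w,h=225,155,60,60
cv2.imwrite('pics/z7.png',cv2.resize(a['image'][y:y+h,x:x+w][:,:,::-1],None,fx=10,fy=10,interpolation=cv2.INTER_CUBIC))
rep()
E
```

```text
t 8.8 pos [567.8  86.9 212.1] yaw -11.03 F [-0.61  0.37  0.03] w 32.0 rot [ 0.000e+00  9.954e-01 -9.610e-02 -2.000e-04]
[0.24160446 0.23451392 0.00964832]
t 8.85 pos [567.8  86.9 212.2] yaw -11.03 F [-1.54  1.23 -0.38] w 32.2 rot [ 0.000e+00  9.954e-01 -9.610e-02 -2.000e-04]
```

View pics/z7.png

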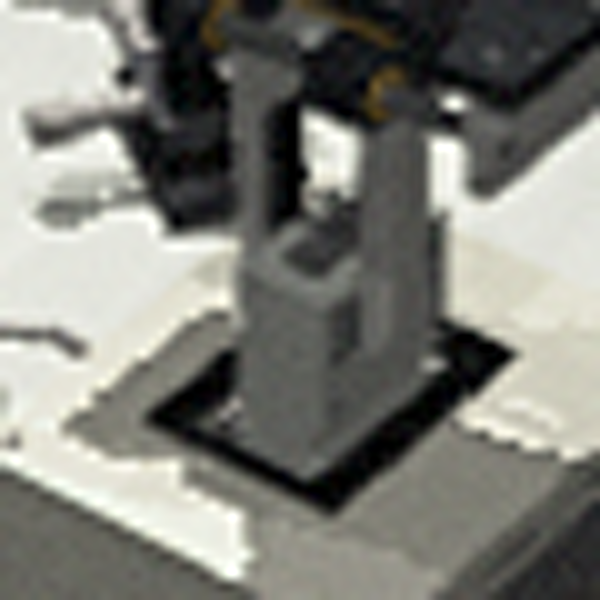

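The foot is about 22 mm deep and inside the well. I feel for the plain wall in box -x.

Request:
servo_tool(targets=[[[-0.1,0.02,0],[0,0,0]],[[-0.1,0.02,0],[0,0,0]],[[-0.1,0.02,0],[0,0,0]]])

```text
t: 9.1
eef_pos: [0.5668, 0.0871, 0.2124]
eef_rot: [0.0, 0.995, -0.096, -0.0]
wrist_force: [-1.1, 1.8, -0.2]
grip_width: 0.0323
```

Request:
servo_tool(targets=[[[-0.1,0.02,0],[0,0,0]],[[-0.1,0.02,0],[0,0,0]],[[-0.1,0.02,0],[0,0,0]]])

```text
t: 9.35
eef_pos: [0.5659, 0.0873, 0.2125]
eef_rot: [-0.0, 0.995, -0.096, 0.0]
wrist_force: [-1.1, 1.0, -0.1]
grip_width: 0.0323
```

Request:
servo_tool(targets=[[[-0.1,0.02,0],[0,0,0]],[[-0.1,0.02,0],[0,0,0]],[[-0.1,0.02,0],[0,0,0]]])

```text
t: 9.6
eef_pos: [0.5649, 0.0875, 0.2125]
eef_rot: [0.0, 0.995, -0.096, 0.0]
wrist_force: [0.1, 1.1, -0.6]
grip_width: 0.0322
```

Request:
servo_tool(targets=[[[-0.1,0.02,0],[0,0,0]],[[-0.1,0.02,0],[0,0,0]],[[-0.1,0.02,0],[0,0,0]]])

```text
t: 9.85
eef_pos: [0.564, 0.0877, 0.2125]
eef_rot: [0.0, 0.995, -0.096, 0.0]
wrist_force: [0.8, -0.1, -0.3]
grip_width: 0.0321
```

Request:
servo_tool(targets=[[[-0.1,0.02,0],[0,0,0]],[[-0.1,0.02,0],[0,0,0]],[[-0.1,0.02,0],[0,0,0]]])

```text
t: 10.1
eef_pos: [0.5636, 0.0877, 0.2125]
eef_rot: [0.0, 0.995, -0.096, 0.001]
wrist_force: [6.0, -0.2, -2.3]
grip_width: 0.032
```

Plain wall felt at TCP x ≈ 563.8 (6 N), so the axis is at about 565.3. Back off 2 mm, then feel in y.

Request:
servo_tool(targets=[[[0.2,-0.04,0],[0,0,0]],[[0.2,-0.04,0],[0,0,0]],[[0.2,-0.04,0],[0,0,0]]])

```text
t: 10.35
eef_pos: [0.5648, 0.0875, 0.2123]
eef_rot: [0.0, 0.995, -0.096, -0.0]
wrist_force: [-0.1, 0.4, -0.5]
grip_width: 0.0323
```

Request:
servo_tool(targets=[[[-0.02,-0.1,0],[0,0,0]],[[-0.02,-0.1,0],[0,0,0]],[[-0.02,-0.1,0],[0,0,0]]])

```text
t: 10.6
eef_pos: [0.5648, 0.0867, 0.2126]
eef_rot: [-0.0, 0.995, -0.096, 0.0]
wrist_force: [0.7, 4.1, 0.9]
grip_width: 0.0314
```

Request:
servo_tool(targets=[[[-0.02,-0.1,0],[0,0,0]],[[-0.02,-0.1,0],[0,0,0]],[[-0.02,-0.1,0],[0,0,0]]])

```text
t: 10.85
eef_pos: [0.5648, 0.0858, 0.2128]
eef_rot: [-0.0, 0.995, -0.096, 0.001]
wrist_force: [2.6, 4.1, 1.7]
grip_width: 0.0321
```

The -y wall is felt at TCP y ≈ 87 (4 N), so the cartridge sits a few mm towards -y in the grip. Return to +y.

Request:
servo_tool(targets=[[[0.05,0.2,0],[0,0,0]],[[0.05,0.2,0],[0,0,0]],[[0.05,0.2,0],[0,0,0]]])

```text
t: 11.1
eef_pos: [0.5649, 0.0872, 0.2123]
eef_rot: [0.0, 0.995, -0.096, -0.0]
wrist_force: [-1.7, -0.8, 0.8]
grip_width: 0.0318
```

Request:
servo_tool(targets=[[[0.02,0.1,0],[0,0,0]],[[0.02,0.1,0],[0,0,0]],[[0.02,0.1,0],[0,0,0]]])

```text
t: 11.35
eef_pos: [0.5651, 0.0882, 0.2124]
eef_rot: [0.0, 0.995, -0.096, -0.0]
wrist_force: [-1.1, -2.6, 0.4]
grip_width: 0.032
```

Request:
servo_tool(targets=[[[0.02,0.1,0],[0,0,0]],[[0.02,0.1,0],[0,0,0]],[[0.02,0.1,0],[0,0,0]]])

```text
t: 11.6
eef_pos: [0.5654, 0.0894, 0.2124]
eef_rot: [0.0, 0.995, -0.096, -0.0]
wrist_force: [-0.8, -2.4, 0.7]
grip_width: 0.0322
```

Request:
servo_tool(targets=[[[-0.02,-0.15,0],[0,0,0]],[[-0.02,-0.15,-0.1],[0,0,0]],[[-0.02,-0.15,-0.2],[0,0,0]],[[-0.02,-0.15,-0.3],[0,0,0]],[[-0.02,-0.15,-0.4],[0,0,0]]])

```text
t: 12.02
eef_pos: [0.5653, 0.088, 0.2085]
eef_rot: [-0.0, 0.995, -0.096, 0.0]
wrist_force: [-1.6, -2.0, 3.7]
grip_width: 0.0323
```

Request:
servo_tool(targets=[[[0,0,-0.1],[0,0,0]],[[0,0,-0.2],[0,0,0]],[[0,0,-0.3],[0,0,0]],[[0,0,-0.4],[0,0,0]]])

```text
t: 12.35
eef_pos: [0.5651, 0.088, 0.2042]
eef_rot: [0.0, 0.995, -0.096, -0.0]
wrist_force: [-2.0, -3.1, 1.3]
grip_width: 0.0322
```

Request:
servo_tool(targets=[[[0,0,-0.1],[0,0,0]],[[0,0,-0.2],[0,0,0]],[[0,0,-0.3],[0,0,0]],[[0,0,-0.4],[0,0,0]]])

```text
t: 12.68
eef_pos: [0.5652, 0.088, 0.2002]
eef_rot: [0.0, 0.995, -0.096, -0.0]
wrist_force: [-2.5, -2.7, 0.9]
grip_width: 0.0321
```

Request:
servo_tool(targets=[[[0,0,-0.1],[0,0,0]],[[0,0,-0.2],[0,0,0]],[[0,0,-0.3],[0,0,0]],[[0,0,-0.4],[0,0,0]]])

```text
t: 13.02
eef_pos: [0.5652, 0.088, 0.1963]
eef_rot: [0.0, 0.995, -0.096, -0.0]
wrist_force: [-1.2, -2.5, 0.6]
grip_width: 0.0316
```

Request:
servo_tool(targets=[[[0,0,-0.1],[0,0,0]],[[0,0,-0.2],[0,0,0]],[[0,0,-0.3],[0,0,0]],[[0,0,-0.4],[0,0,0]]])

```text
t: 13.35
eef_pos: [0.5652, 0.088, 0.1923]
eef_rot: [0.0, 0.995, -0.096, 0.0]
wrist_force: [-1.1, -2.3, 0.2]
grip_width: 0.0316
```

Request:
servo_tool(targets=[[[0,0,-0.1],[0,0,0]],[[0,0,-0.2],[0,0,0]],[[0,0,-0.3],[0,0,0]],[[0,0,-0.4],[0,0,0]]])

```text
t: 13.68
eef_pos: [0.5653, 0.088, 0.1884]
eef_rot: [-0.0, 0.995, -0.096, 0.0]
wrist_force: [-1.1, -2.4, 1.4]
grip_width: 0.0319
```

Request:
servo_tool(targets=[[[0,0,-0.1],[0,0,0]],[[0,0,-0.2],[0,0,0]],[[0,0,-0.2],[0,0,0]]])

```text
t: 13.93
eef_pos: [0.5652, 0.088, 0.1862]
eef_rot: [0.0, 0.995, -0.096, -0.0]
wrist_force: [-1.4, -2.1, -1.0]
grip_width: 0.0318
```

```bash
python3 - <<'E'
from m import *
s=rep();a=snap('side','s8');x,y,w,h=225,155,60,60
cv2.imwrite('pics/z8.png',cv2.resize(a['image'][y:y+h,x:x+w][:,:,::-1],None,fx=10,fy=10,interpolation=cv2.INTER_CUBIC))
E
```

```text
t 13.93 pos [565.2  88.  186.2] yaw -11.03 F [-1.41 -2.05 -0.98] w 31.8 rot [ 0.      0.9954 -0.0961 -0.    ]
```

View pics/z8.png

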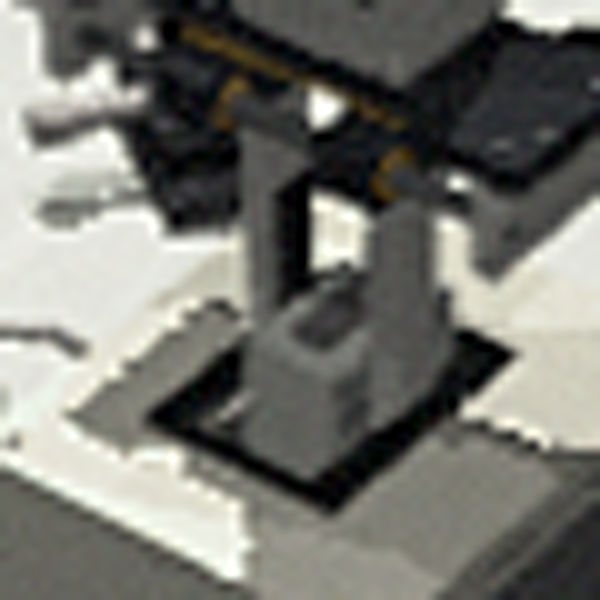

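The cartridge is upright in the well, about 48 mm deep, with the fingertips just above the frame. Down 1.5 mm more, then release.

Request:
servo_tool(targets=[[[0,0,-0.1],[0,0,0]],[[0,0,-0.15],[0,0,0]],[[0,0,-0.15],[0,0,0]],[[0,0,-0.15],[0,0,0]]])

```text
t: 14.32
eef_pos: [0.5653, 0.088, 0.1849]
eef_rot: [-0.0, 0.995, -0.096, 0.0]
wrist_force: [0.3, -1.5, -1.4]
grip_width: 0.0317
```

Request:
servo_tool(targets=[[[0,0,0],[0,0,0]],[[0,0,0],[0,0,0]],[[0,0,0],[0,0,0]],[[0,0,0],[0,0,0]],[[0,0,0],[0,0,0]]], gripper=48)

```text
t: 14.73
eef_pos: [0.5652, 0.0881, 0.185]
eef_rot: [-0.0, 0.995, -0.096, 0.0]
wrist_force: [0.4, 0.8, 0.3]
grip_width: 0.0456
```

```bash
python3 - <<'E'
from m import *
s=rep();a=snap('side','s9');x,y,w,h=225,155,60,60
cv2.imwrite('pics/z9.png',cv2.resize(a['image'][y:y+h,x:x+w][:,:,::-1],None,fx=10,fy=10,interpolation=cv2.INTER_CUBIC))
E
```

```text
t 14.73 pos [565.2  88.1 185. ] yaw -11.02 F [0.38 0.85 0.33] w 45.6 rot [-1.000e-04  9.954e-01 -9.610e-02  0.000e+00]
```

View pics/z9.png

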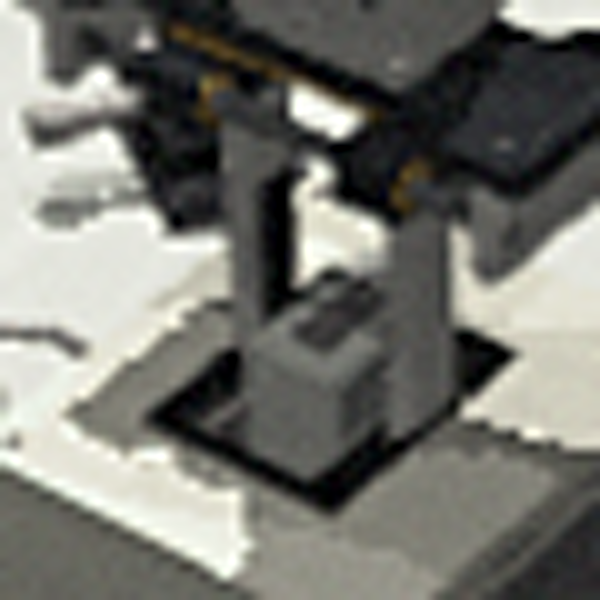

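The cartridge stays where it was let go, upright. I raise, shut the fingers over its centre and look.

Request:
servo_tool(targets=[[[0,0,0.5],[0,0,0]],[[0,0,1.5],[0,0,0]],[[0,0,2.5],[0,0,0]],[[0,0,3.5],[0,0,0]],[[0,0,4.2],[0,0,0]],[[-0.05,-0.24,4.2],[0,0,0]],[[-0.05,-0.24,4.2],[0,0,0]]])

```text
t: 15.37
eef_pos: [0.5648, 0.0853, 0.2274]
eef_rot: [-0.0, 0.995, -0.096, 0.0]
wrist_force: [0.7, -0.4, -1.0]
grip_width: 0.0449
```

Request:
servo_tool(targets=[[[0,0,0],[0,0,0]],[[0,0,0],[0,0,0]],[[0,0,0],[0,0,0]],[[0,0,0],[0,0,0]],[[0,0,0],[0,0,0]],[[0,0,0],[0,0,0]],[[0,0,0],[0,0,0]],[[0,0,0],[0,0,0]]], gripper=0)

```text
t: 16.03
eef_pos: [0.5647, 0.0856, 0.2269]
eef_rot: [0.0, 0.995, -0.096, -0.0]
wrist_force: [0.3, 0.5, 0.9]
grip_width: 0.0007
```

```bash
python3 - <<'E'
from m import *
s=rep();a=snap('side','s10');x,y,w,h=225,145,60,60
cv2.imwrite('pics/z10.png',cv2.resize(a['image'][y:y+h,x:x+w][:,:,::-1],None,fx=10,fy=10,interpolation=cv2.INTER_CUBIC))
E
```

```text
t 16.03 pos [564.7  85.6 226.9] yaw -11.03 F [0.26 0.51 0.85] w 0.7 rot [ 0.      0.9954 -0.0961 -0.    ]
```

View pics/z10.png

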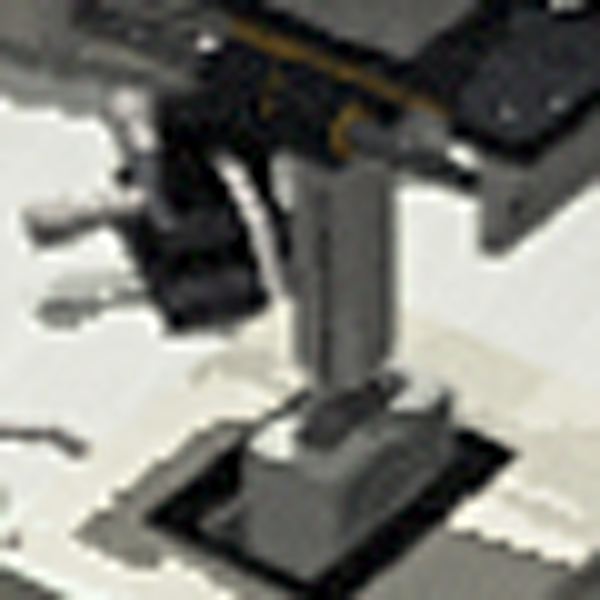

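The shut fingers stand over the pad at crop (345,400). Now I press down gently.

Request:
servo_tool(targets=[[[0,0,-0.3],[0,0,0]],[[0,0,-0.6],[0,0,0]],[[0,0,-0.8],[0,0,0]],[[0,0,-0.9],[0,0,0]],[[0,0,-1.0],[0,0,0]]])

```text
t: 16.5
eef_pos: [0.5647, 0.0856, 0.2167]
eef_rot: [0.0, 0.995, -0.096, -0.0]
wrist_force: [-0.5, 0.2, 1.0]
grip_width: 0.0005
```

Request:
servo_tool(targets=[[[0,0,-0.1],[0,0,0]],[[0,0,-0.2],[0,0,0]],[[0,0,-0.3],[0,0,0]]])

```text
t: 16.75
eef_pos: [0.565, 0.0858, 0.2144]
eef_rot: [-0.0, 0.995, -0.096, 0.001]
wrist_force: [1.8, 2.5, 4.0]
grip_width: 0.0005
```

Request:
servo_tool(targets=[[[0,0,-0.1],[0,0,0]],[[0,0,-0.2],[0,0,0]],[[0,0,-0.3],[0,0,0]]])

```text
t: 17.0
eef_pos: [0.5648, 0.0858, 0.2111]
eef_rot: [-0.0, 0.995, -0.096, 0.0]
wrist_force: [0.6, 3.4, 5.3]
grip_width: 0.0003
```

Request:
servo_tool(targets=[[[0,0,-0.1],[0,0,0]],[[0,0,-0.2],[0,0,0]],[[0,0,-0.3],[0,0,0]]])

```text
t: 17.25
eef_pos: [0.5648, 0.0858, 0.208]
eef_rot: [-0.0, 0.995, -0.096, 0.0]
wrist_force: [0.4, 3.6, 5.1]
grip_width: 0.0006
```

Request:
servo_tool(targets=[[[0,0,-0.1],[0,0,0]],[[0,0,-0.2],[0,0,0]],[[0,0,-0.3],[0,0,0]],[[0,0,-0.4],[0,0,0]],[[0,0,-0.5],[0,0,0]]])

```text
t: 17.67
eef_pos: [0.5648, 0.0857, 0.2029]
eef_rot: [-0.0, 0.995, -0.096, 0.0]
wrist_force: [1.2, 4.0, 5.2]
grip_width: 0.0001
```

Request:
servo_tool(targets=[[[0,0,-0.1],[0,0,0]],[[0,0,-0.2],[0,0,0]],[[0,0,-0.3],[0,0,0]],[[0,0,-0.4],[0,0,0]],[[0,0,-0.5],[0,0,0]]])

```text
t: 18.08
eef_pos: [0.5647, 0.0856, 0.1979]
eef_rot: [-0.0, 0.995, -0.096, -0.0]
wrist_force: [-0.8, 4.0, 5.1]
grip_width: 0.0003
```

Request:
servo_tool(targets=[[[0,0,-0.1],[0,0,0]],[[0,0,-0.2],[0,0,0]],[[0,0,-0.3],[0,0,0]],[[0,0,-0.4],[0,0,0]],[[0,0,-0.5],[0,0,0]]])

```text
t: 18.5
eef_pos: [0.5647, 0.0856, 0.1929]
eef_rot: [-0.0, 0.995, -0.096, 0.0]
wrist_force: [1.0, 2.8, 5.0]
grip_width: 0.0005
```

```bash
python3 - <<'E'
from m import *
s=rep();a=snap('side','s11');x,y,w,h=225,155,60,60
cv2.imwrite('pics/z11.png',cv2.resize(a['image'][y:y+h,x:x+w][:,:,::-1],None,fx=10,fy=10,interpolation=cv2.INTER_CUBIC))
E
```

```text
t 18.5 pos [564.7  85.6 192.9] yaw -11.03 F [0.98 2.84 5.03] w 0.5 rot [-0.      0.9954 -0.0961  0.    ]
```

View pics/z11.png

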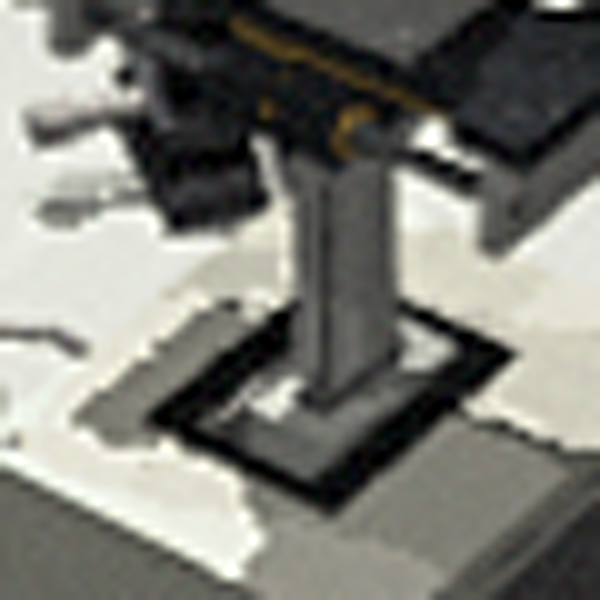

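The cartridge goes down straight, its shoulders now about 7 mm above the mouth, with 5 N of drag. Continue.

Request:
servo_tool(targets=[[[0,0,-0.1],[0,0,0]],[[0,0,-0.2],[0,0,0]],[[0,0,-0.3],[0,0,0]],[[0,0,-0.4],[0,0,0]],[[0,0,-0.5],[0,0,0]],[[0,0,-0.6],[0,0,0]],[[0,0,-0.7],[0,0,0]]])

```text
t: 19.13
eef_pos: [0.5647, 0.0856, 0.1858]
eef_rot: [0.0, 0.995, -0.096, 0.0]
wrist_force: [0.4, 3.5, 3.9]
grip_width: 0.0002
```

Request:
servo_tool(targets=[[[0,0,-0.1],[0,0,0]],[[0,0,-0.2],[0,0,0]],[[0,0,-0.3],[0,0,0]],[[0,0,-0.4],[0,0,0]],[[0,0,-0.5],[0,0,0]],[[0,0,-0.6],[0,0,0]],[[0,0,-0.7],[0,0,0]]])

```text
t: 19.72
eef_pos: [0.5647, 0.0856, 0.1788]
eef_rot: [0.0, 0.995, -0.096, -0.0]
wrist_force: [0.2, 3.6, 4.4]
grip_width: 0.0005
```

Request:
servo_tool(targets=[[[0,0,-0.1],[0,0,0]],[[0,0,-0.2],[0,0,0]],[[0,0,-0.3],[0,0,0]],[[0,0,-0.4],[0,0,0]],[[0,0,-0.5],[0,0,0]],[[0,0,-0.6],[0,0,0]],[[0,0,-0.7],[0,0,0]]])

```text
t: 20.3
eef_pos: [0.5647, 0.0856, 0.1718]
eef_rot: [-0.0, 0.995, -0.096, 0.0]
wrist_force: [0.7, 3.9, 3.0]
grip_width: 0.0007
```

Request:
servo_tool(targets=[[[0,0,-0.1],[0,0,0]],[[0,0,-0.2],[0,0,0]],[[0,0,-0.3],[0,0,0]],[[0,0,-0.4],[0,0,0]],[[0,0,-0.5],[0,0,0]],[[0,0,-0.6],[0,0,0]],[[0,0,-0.7],[0,0,0]]])

```text
t: 20.88
eef_pos: [0.5647, 0.0856, 0.1648]
eef_rot: [0.0, 0.995, -0.096, 0.0]
wrist_force: [-0.2, 3.9, 4.6]
grip_width: 0.0005
```

Request:
servo_tool(targets=[[[0,0,-0.1],[0,0,0]],[[0,0,-0.2],[0,0,0]],[[0,0,-0.3],[0,0,0]],[[0,0,-0.4],[0,0,0]],[[0,0,-0.5],[0,0,0]],[[0,0,-0.6],[0,0,0]],[[0,0,-0.7],[0,0,0]]])

```text
t: 21.47
eef_pos: [0.5647, 0.0855, 0.1578]
eef_rot: [0.0, 0.995, -0.096, -0.0]
wrist_force: [-0.7, 3.8, 3.0]
grip_width: 0.0005
```

Request:
servo_tool(targets=[[[0,0,-0.1],[0,0,0]],[[0,0,-0.2],[0,0,0]],[[0,0,-0.3],[0,0,0]],[[0,0,-0.4],[0,0,0]]])

```text
t: 21.8
eef_pos: [0.5646, 0.0854, 0.1536]
eef_rot: [0.0, 0.995, -0.096, -0.0]
wrist_force: [-0.3, 0.5, 2.1]
grip_width: 0.0005
```

Request:
servo_tool(targets=[[[0,0,-0.1],[0,0,0]],[[0,0,-0.2],[0,0,0]],[[0,0,-0.3],[0,0,0]],[[0,0,-0.4],[0,0,0]]])

```text
t: 22.13
eef_pos: [0.5646, 0.0854, 0.1497]
eef_rot: [0.0, 0.995, -0.096, -0.0]
wrist_force: [-1.9, 0.7, 1.4]
grip_width: 0.0003
```

Request:
servo_tool(targets=[[[0,0,-0.1],[0,0,0]],[[0,0,-0.2],[0,0,0]],[[0,0,-0.3],[0,0,0]],[[0,0,-0.4],[0,0,0]]])

```text
t: 22.47
eef_pos: [0.5647, 0.0855, 0.1458]
eef_rot: [0.0, 0.995, -0.096, -0.0]
wrist_force: [-1.2, 0.4, 1.5]
grip_width: 0.0008
```

Request:
servo_tool(targets=[[[0,0,-0.1],[0,0,0]],[[0,0,-0.2],[0,0,0]],[[0,0,-0.3],[0,0,0]],[[0,0,-0.4],[0,0,0]]])

```text
t: 22.8
eef_pos: [0.5647, 0.0856, 0.1418]
eef_rot: [0.0, 0.995, -0.096, -0.0]
wrist_force: [-0.3, 0.2, 0.7]
grip_width: 0.0007
```

Request:
servo_tool(targets=[[[0,0,-0.05],[0,0,0]],[[0,0,-0.1],[0,0,0]],[[0,0,-0.15],[0,0,0]],[[0,0,-0.2],[0,0,0]]])

```text
t: 23.13
eef_pos: [0.5648, 0.0856, 0.14]
eef_rot: [-0.0, 0.995, -0.096, 0.0]
wrist_force: [-1.3, 0.2, 1.2]
grip_width: 0.0006
```

Request:
servo_tool(targets=[[[0,0,-0.05],[0,0,0]],[[0,0,-0.1],[0,0,0]],[[0,0,-0.15],[0,0,0]],[[0,0,-0.2],[0,0,0]]])

```text
t: 23.47
eef_pos: [0.5647, 0.0856, 0.1379]
eef_rot: [-0.0, 0.995, -0.096, -0.0]
wrist_force: [-0.4, 0.2, 1.7]
grip_width: 0.0004
```

Request:
servo_tool(targets=[[[0,0,-0.05],[0,0,0]],[[0,0,-0.1],[0,0,0]],[[0,0,-0.15],[0,0,0]],[[0,0,-0.2],[0,0,0]]])

```text
t: 23.8
eef_pos: [0.5647, 0.0856, 0.1359]
eef_rot: [-0.0, 0.995, -0.096, 0.0]
wrist_force: [-0.4, -0.1, 1.2]
grip_width: 0.0003
```

Request:
servo_tool(targets=[[[0,0,-0.05],[0,0,0]],[[0,0,-0.1],[0,0,0]],[[0,0,-0.15],[0,0,0]],[[0,0,-0.2],[0,0,0]]])

```text
t: 24.13
eef_pos: [0.5647, 0.0856, 0.1339]
eef_rot: [-0.0, 0.995, -0.096, 0.0]
wrist_force: [-1.1, -0.1, 0.6]
grip_width: 0.0005
```

Request:
servo_tool(targets=[[[0,0,-0.05],[0,0,0]],[[0,0,-0.1],[0,0,0]],[[0,0,-0.15],[0,0,0]]])

```text
t: 24.38
eef_pos: [0.5648, 0.0857, 0.1326]
eef_rot: [-0.0, 0.995, -0.096, 0.0]
wrist_force: [-0.6, 0.3, 3.5]
grip_width: 0.0006
```

Touch is felt at a depth of about 53 mm. Finer steps now.

Request:
servo_tool(targets=[[[0,0,-0.03],[0,0,0]],[[0,0,-0.06],[0,0,0]]])

```text
t: 24.55
eef_pos: [0.5648, 0.0856, 0.132]
eef_rot: [-0.0, 0.995, -0.096, 0.0]
wrist_force: [-1.8, 0.7, 4.6]
grip_width: 0.0004
```

Request:
servo_tool(targets=[[[0,0,-0.03],[0,0,0]],[[0,0,-0.06],[0,0,0]]])

```text
t: 24.72
eef_pos: [0.5648, 0.0856, 0.1314]
eef_rot: [-0.0, 0.995, -0.096, 0.0]
wrist_force: [-1.0, 0.4, 5.5]
grip_width: 0.0003
```

Request:
servo_tool(targets=[[[0,0,-0.03],[0,0,0]],[[0,0,-0.06],[0,0,0]]])

```text
t: 24.88
eef_pos: [0.5648, 0.0856, 0.1308]
eef_rot: [-0.0, 0.995, -0.096, 0.0]
wrist_force: [-1.9, 0.8, 6.2]
grip_width: 0.0005
```

Request:
servo_tool(targets=[[[0,0,-0.03],[0,0,0]],[[0,0,-0.06],[0,0,0]]])

```text
t: 25.05
eef_pos: [0.5649, 0.0856, 0.1303]
eef_rot: [-0.0, 0.995, -0.096, 0.0]
wrist_force: [-1.5, 0.8, 5.4]
grip_width: 0.0003
```

Request:
servo_tool(targets=[[[0,0,-0.03],[0,0,0]],[[0,0,-0.06],[0,0,0]]])

```text
t: 25.22
eef_pos: [0.5649, 0.0856, 0.1297]
eef_rot: [-0.0, 0.995, -0.096, 0.0]
wrist_force: [-1.0, 1.4, 5.0]
grip_width: 0.0006
```

Request:
servo_tool(targets=[[[0,0,-0.03],[0,0,0]],[[0,0,-0.06],[0,0,0]]])

```text
t: 25.38
eef_pos: [0.5649, 0.0856, 0.1291]
eef_rot: [-0.0, 0.995, -0.096, 0.0]
wrist_force: [-1.5, -0.1, 6.6]
grip_width: 0.0001
```

Request:
servo_tool(targets=[[[0,0,-0.03],[0,0,0]],[[0,0,-0.06],[0,0,0]]])

```text
t: 25.55
eef_pos: [0.565, 0.0856, 0.1286]
eef_rot: [-0.0, 0.995, -0.096, 0.0]
wrist_force: [-1.9, 0.9, 8.4]
grip_width: 0.0004
```

Request:
servo_tool(targets=[[[0,0,-0.03],[0,0,0]],[[0,0,-0.06],[0,0,0]]])

```text
t: 25.72
eef_pos: [0.565, 0.0856, 0.1281]
eef_rot: [-0.0, 0.995, -0.096, 0.0]
wrist_force: [-1.6, 0.2, 8.0]
grip_width: 0.0005
```

Request:
servo_tool(targets=[[[0,0,-0.03],[0,0,0]],[[0,0,-0.06],[0,0,0]]])

```text
t: 25.88
eef_pos: [0.5651, 0.0856, 0.1276]
eef_rot: [-0.0, 0.995, -0.096, 0.001]
wrist_force: [-1.6, 0.4, 9.4]
grip_width: 0.0005
```

Request:
servo_tool(targets=[[[0,0,-0.03],[0,0,0]],[[0,0,-0.06],[0,0,0]]])

```text
t: 26.05
eef_pos: [0.5651, 0.0856, 0.1272]
eef_rot: [-0.0, 0.995, -0.096, 0.001]
wrist_force: [-1.9, 0.2, 9.8]
grip_width: 0.0005
```

Request:
servo_tool(targets=[[[0,0,-0.03],[0,0,0]]])

```text
t: 26.13
eef_pos: [0.5651, 0.0856, 0.1269]
eef_rot: [-0.0, 0.995, -0.096, 0.001]
wrist_force: [-1.2, 0.2, 10.3]
grip_width: 0.0006
```

Request:
servo_tool(targets=[[[0,0,-0.03],[0,0,0]]])

```text
t: 26.22
eef_pos: [0.5652, 0.0856, 0.1267]
eef_rot: [-0.0, 0.995, -0.096, 0.001]
wrist_force: [-2.8, -0.1, 14.1]
grip_width: 0.0006
```

Request:
servo_tool(targets=[[[0,0,0],[0,0,0]]])

```text
t: 26.3
eef_pos: [0.5652, 0.0856, 0.1267]
eef_rot: [-0.0, 0.995, -0.096, 0.001]
wrist_force: [-1.1, -0.1, 10.3]
grip_width: 0.0001
```

Request:
servo_tool(targets=[[[0,0,-0.02],[0,0,0]]])

```text
t: 26.38
eef_pos: [0.5653, 0.0856, 0.1267]
eef_rot: [-0.0, 0.995, -0.096, 0.001]
wrist_force: [-3.0, 0.4, 12.6]
grip_width: 0.0003
```

Request:
servo_tool(targets=[[[0,0,-0.02],[0,0,0]]])

```text
t: 26.47
eef_pos: [0.5653, 0.0857, 0.1267]
eef_rot: [-0.0, 0.995, -0.096, 0.001]
wrist_force: [-3.7, -0.1, 15.6]
grip_width: 0.0001
```

z has stalled at 126.7 with the force rising stiffly, which looks like the hard stop, though the snap itself was not distinct. I test it by backing off slowly. A latched cartridge should let go at about 1.6 mm up, an unlatched one at about 6 mm.

Request:
servo_tool(targets=[[[0,0,-0.02],[0,0,0]]])

```text
t: 26.55
eef_pos: [0.5654, 0.0856, 0.1267]
eef_rot: [-0.0, 0.995, -0.096, 0.001]
wrist_force: [-3.1, -0.2, 17.5]
grip_width: 0.0004
```

Request:
servo_tool(targets=[[[0,0,0.05],[0,0,0]],[[0,0,0.1],[0,0,0]],[[0,0,0.1],[0,0,0]]])

```text
t: 26.8
eef_pos: [0.565, 0.0857, 0.1269]
eef_rot: [-0.0, 0.995, -0.096, 0.001]
wrist_force: [-1.6, 0.2, 8.8]
grip_width: 0.0007
```

Request:
servo_tool(targets=[[[0,0,0.05],[0,0,0]],[[0,0,0.05],[0,0,0]]])

```text
t: 26.97
eef_pos: [0.565, 0.0856, 0.1273]
eef_rot: [-0.0, 0.995, -0.096, 0.0]
wrist_force: [-2.1, 0.2, 7.7]
grip_width: 0.0007
```

Request:
servo_tool(targets=[[[0,0,0.05],[0,0,0]],[[0,0,0.05],[0,0,0]]])

```text
t: 27.13
eef_pos: [0.5649, 0.0856, 0.1277]
eef_rot: [-0.0, 0.995, -0.096, 0.0]
wrist_force: [-2.3, -0.5, 7.3]
grip_width: 0.0004
```

Request:
servo_tool(targets=[[[0,0,0.05],[0,0,0]],[[0,0,0.05],[0,0,0]]])

```text
t: 27.3
eef_pos: [0.5649, 0.0856, 0.1281]
eef_rot: [-0.0, 0.995, -0.096, 0.0]
wrist_force: [-1.9, 0.5, 7.0]
grip_width: 0.0003
```

Request:
servo_tool(targets=[[[0,0,0.05],[0,0,0]],[[0,0,0.05],[0,0,0]]])

```text
t: 27.47
eef_pos: [0.5648, 0.0856, 0.1284]
eef_rot: [-0.0, 0.995, -0.096, 0.0]
wrist_force: [-0.5, 0.9, 6.0]
grip_width: 0.0003
```

Request:
servo_tool(targets=[[[0,0,0.05],[0,0,0]],[[0,0,0.05],[0,0,0]]])

```text
t: 27.63
eef_pos: [0.5646, 0.0856, 0.1285]
eef_rot: [0.0, 0.995, -0.096, -0.0]
wrist_force: [-1.0, 1.0, 2.5]
grip_width: 0.0005
```

Request:
servo_tool(targets=[[[0,0,0.05],[0,0,0]],[[0,0,0.05],[0,0,0]]])

```text
t: 27.8
eef_pos: [0.5644, 0.0856, 0.1288]
eef_rot: [0.0, 0.995, -0.096, -0.001]
wrist_force: [-2.1, 0.1, -0.5]
grip_width: 0.0003
```

Request:
servo_tool(targets=[[[0,0,0.1],[0,0,0]],[[0,0,0.1],[0,0,0]]])

```text
t: 27.97
eef_pos: [0.5646, 0.0856, 0.1302]
eef_rot: [0.0, 0.995, -0.096, -0.0]
wrist_force: [-1.3, 0.4, -0.8]
grip_width: 0.0009
```

Backing off, the force fell from 6 N to 0 at z ≈ 128.5, 1.7 mm above the stop, so the latch is holding. I withdraw straight up.

Request:
servo_tool(targets=[[[0,0,0.4],[0,0,0]],[[0,0,0.9],[0,0,0]],[[0,0,1.4],[0,0,0]],[[0,0,1.9],[0,0,0]],[[0,0,2.4],[0,0,0]],[[0,0,2.9],[0,0,0]],[[0,0,3.4],[0,0,0]],[[0,0,3.9],[0,0,0]]])

```text
t: 28.63
eef_pos: [0.5648, 0.0856, 0.1699]
eef_rot: [-0.0, 0.995, -0.096, 0.0]
wrist_force: [-1.0, 0.6, 0.8]
grip_width: 0.0
```

Request:
servo_tool(targets=[[[0,0,0.5],[0,0,0]],[[0,0,1.0],[0,0,0]],[[0,0,1.5],[0,0,0]],[[0,0,2.5],[0,0,0]],[[0,0,4],[0,0,0]],[[0,0,7],[0,0,0]],[[0,0,10],[0,0,0]],[[0,0,10],[0,0,0]]])

```text
t: 29.3
eef_pos: [0.5661, 0.0857, 0.2759]
eef_rot: [-0.001, 0.995, -0.096, 0.004]
wrist_force: [-0.2, -0.7, 1.2]
grip_width: 0.0006
```

Request:
servo_tool(targets=[[[-1,-4,0],[0,0,0]],[[-3,-8,0],[0,0,0]],[[-5,-12,0],[0,0,0]],[[-7,-16,0],[0,0,0]],[[-9,-19,0],[0,0,0]],[[-9,-20,0],[0,0,0]],[[-9,-20,0],[0,0,0]]])

```text
t: 29.88
eef_pos: [0.4738, -0.1169, 0.2699]
eef_rot: [0.0, 0.995, -0.098, 0.0]
wrist_force: [-0.5, 0.8, -0.1]
grip_width: 0.0004
```

```bash
python3 - <<'E'
from m import *
s=rep();a=snap('side','s12');b=snap('top','t12')
f=lambda c,x,y,w,h,s:cv2.resize(c['image'][y:y+h,x:x+w][:,:,::-1],None,fx=s,fy=s,interpolation=cv2.INTER_CUBIC)
cv2.imwrite('pics/v12.png',np.hstack([f(a,220,165,80,75,5),f(b,260,155,80,75,5)]))
for n,c,o,(x,y,w,h) in(('S',a,load('side0'),(240,182,35,25)),('T',b,load('top0'),(277,173,32,28))):
    d=np.abs(c['image'][y:y+h,x:x+w].astype(int)-o['image'][y:y+h,x:x+w]).mean(2);print(n,'port diff mean/max',d.mean(),d.max())
E
```

```text
t 29.88 pos [ 473.8 -116.9  269.9] yaw -11.24 F [-0.5   0.77 -0.12] w 0.4 rot [ 3.000e-04  9.952e-01 -9.790e-02  5.000e-04]
S port diff mean/max 4.434285714285714 18.333333333333332
T port diff mean/max 1.962797619047619 11.0
```

View pics/v12.png

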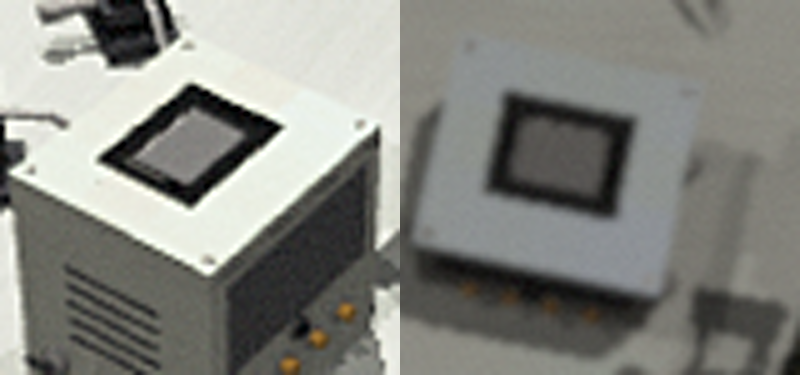

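View pics/s12.png

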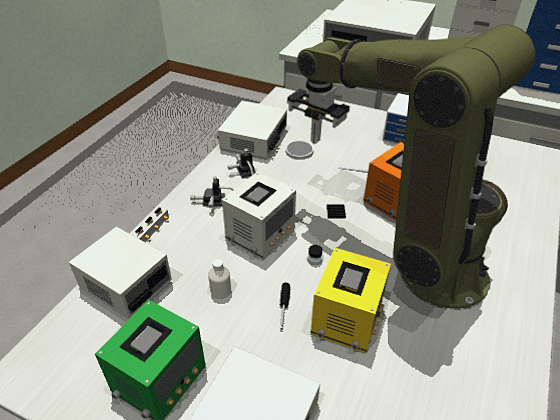

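The flap looks shut, as at the start: the grey plate lies flush in the frame at side (259,193) and top (292,186), and the port pixels match the first pictures to within noise. All bystanders are in place and the gripper is clear. Handing in.

```bash
python3 -c "
from station import hand_in
print(hand_in())"
```

```text
the job is handed in; nothing more can be done
None
```

The cartridge is loaded and latched in the white dark box, the flap is shut over it, and the job was handed in at about 30 s of the 67 s allowed.

I gripped the cartridge by its wide faces and lowered it through the flap, feeling for the well's walls on the way. I let it go about 50 mm deep, where it stayed put. I then pressed it down with shut fingers to the hard stop; the highest force read was 17.5 N, against the limit of about 25 N.

**Last checks**
- **Latch:** the snap itself showed no clear force dip. When I backed off, the force held at about 6 N and then fell to zero 1.7 mm above the stop. That matches the stated 1.6 mm, and an unlatched cartridge would have risen about 6 mm.
- **Flap:** the port looks the same in both cameras as at the start, within image noise, so I take the flap as fully shut.
- **Bystanders:** they look unmoved in the last side picture, and the gripper is clear of everything.

**What disagreed**
- The side camera showed robot points about 1 px (roughly 3 mm) off. The x position I corrected for this turned out about 3 mm too far towards the hinge; the wall I felt agreed with the first measurement, so I used that.
- From about 30 to 52 mm down there was almost no drag once the cartridge had passed the leaf. I kept the steps small there, and contact with the nest was first felt with the fingers at about 53 mm, so I think it followed the fingers rather than dropped, but I could not see it.

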